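# Lock the splash-screen wing on its stay

## Robot

A 7-joint arm with a two-finger parallel gripper is mounted at the origin on the work surface. World frame = base frame: x ahead of the robot, y to its left, z up, the work surface at z = 0. Lengths are in m, angles in rad, forces in N, time in s.
With the tool pointing down it reaches from about 0.35 to 0.9 m from the base axis. Payload 8.1 kg.
Tool frame: the origin (TCP) lies midway between the tips of the shut fingers; the grasp point (between the pads) lies 19 mm behind it (ctrl.grip_depth is the distance from the TCP to the grasp point, in m); z points along the fingers, y is the line along which they close (so a half turn about z gives the same grasp; the last joint's range is limited). The gripper opens to 92 mm and grips with 3 to 60 N. Pads are 19 mm wide; open, the fingers measure 130 mm over their backs; the gripper's body (75 mm by 190 mm) begins 47 mm behind the grasp point.
Start: joints at [1.109, 0.434, 0.025, 1.573, -0.012, 1.134, -0.075], TCP at [0.219, -0.585, 0.227] pointing down, gripper open.
Joint ranges: [-2.62, 2.62], [-0.44, 2.09], [-1.27, 1.32], [0.08, 2.57], [-1.32, 4.46], [0.12, 2], [-2.74, 2.74]. Speed limits (rad/s): [2.22, 2.22, 3.01, 3.01, 3.14, 3.14, 3.14].

## Interface

Orientations are given as [roll, pitch, yaw] about the fixed x, y, z axes, in that order (R = Rz(yaw) Ry(pitch) Rx(roll)).
In Python, from rig import ctrl, vision, order gives the robot as it stands. The module is installed in compiled form; this text tells all that it offers.
- The arm moves only by the shell command python3 -m crank 'ROWS' [OPENING] [FORCE]. ROWS is a JSON object of lists of equal length, an entry for each row: "linear": the shift along the tool's x, y, z in m, a list of three; "spin": the turn about the tool's z in degrees. In form: {"linear": [[tx, ty, tz], ...], "spin": [spin, ...]}. A call has 1 to 5 rows; each row is the pose to reach, as a shift and turn from the pose commanded when the call began, along the tool's axes at that moment; what a row does not reach only later rows make up. A row lasts 1/12 s, in which the tool goes at most 41.7 mm and 7.16 degrees, less where a joint would pass 70% of its speed; a pose out of reach is approached as far as the arm can. A call with a gripper value outside its range is refused whole. OPENING is the opening, from 0 (shut) to 1 (fully open), set as the call begins (- or left out, the last holds). The fingers move at their own pace and stop on an object; FORCE is the grip in N (left out, the last holds). Time passes only in rows, so rows that repeat a pose let the fingers close. It gives the time, the measured TCP pose, the force, the opening and the grip force at its end, in the units of the state.
- ctrl.get_state(): the state, without advancing time (a new reading comes with each control period).
- vision.camera(name): name is "scene" or "top"; returns the picture (384x512x3 uint8, blue, green, red); there is no depth.
- vision.get_calibration(name): a dict with "fx", "fy", "cx", "cy" (pixels), "cam_to_world" (4x4, takes a point from camera to world coordinates). Camera axes: x right, y up, looking along -z (the intrinsics and any distortion apply to the point x, -y, -z); pixel columns grow to the right and rows downward; lengths in m; the calibration is good to about 2 mm. A picture is of the moment at which its call begins. get_calibration takes no time and is no camera call.
- order.hand_in(): hands the job in; it is judged then, once.
The state is a dict: "time": time; "joint_pos": joint angles; "qd": joint speeds; "tau": joint torques, N m; "tcp_pos": TCP position; "orientation": TCP orientation; "force": force on the tool from outside, world axes, zero at the start; "moment": the same for the moment, N m; "gripper_width": finger opening in m; "finger_force": force on a finger pad.
Only numpy, scipy, OpenCV 4.12 (cv2) and the standard library are available. Lean on these libraries where they do the work, as an engineer would, in place of code of your own. Each camera call takes 0.05 s, during which the arm holds its last target. There are 200 camera calls.

## Task

The hinged clear wing of the splash screen is only loosely held: its perforated steel stay sits over the stud by one of the three wide slots. Lift the stay by its grip peg off the stud, swing the wing with it, and drop the small square hole nearest the grip peg over the stud instead, so that the stay lies fully down and flat; then let go. The pin of the stud is off centre, so find it by feel and never force the stay down hard on it, and leave the things on the table where they are.

Things in the scene. Friction and masses are not known exactly. Their poses are not given: they have to be found in the camera images.
- screen: White base plate, fixed: 370 x 270 x 8 mm, x from -130 to +240, y from -100 to +170 mm. Origin on the table below the middle one of three sockets, which lie at x = -32, 0, +32 mm, y = 0. The wing's upright hinge axis is at x = +158, y = +143 mm; a round post stands there, 163 mm tall, with a short fixed clear panel going to +x.
- wing (a joint): Swing of the clear wing (200 mm long, top edge 156 mm above the table, aluminium frame) on its upright hinge, rad: 0 at the start, grows as it swings towards the plate's +x; range -0.15 to 0.95; light friction (0.1 N m), stays where left. The stay's pivot is on the wing 150 mm from the hinge axis, at the start at x = +112, y = 0 in the plate's frame.
- stay: Flat steel strip, 232 x 36 x 4 mm, about 0.2 kg. Origin at its pivot on the wing, mid thickness, 16 mm above the table; it runs along its own -x. It swings freely sideways and lifts (up to 0.6 rad); its weight drops it to level, its lowest. From the pivot: wide slots 22 x 20 mm at 80, 112, 144 mm, small hole at 172, grip peg at 205. At the start one wide slot is round the stud.
- knob (a point): Middle of the grip peg: upright dark steel cylinder, 20 mm diameter, 36 mm tall, fixed on the free end of the stay, its axis 205 mm from the pivot. The point is 38 mm above the table when the stay is level; the peg's top is 18 mm above it, the strip's upper face 20 mm below it. x axis along the stay towards the pivot.
- lock_hole (a point): Centre of the small square hole (10 x 10 mm, right through) at mid thickness of the stay, 172 mm from the pivot and 33 mm from the axis of the grip peg.
- stud: Round steel foot, 28 mm diameter, 4 mm high, in one of the sockets (flat grey plugs in the others). Origin at its underside's centre, 8 mm above the table. On it a fixed pin, 8 mm diameter, tip 16 mm above the origin, edge chamfered 0.8 mm. The pin's axis is 5 mm off the foot's centre, in a direction that varies and that this pose does NOT tell. Seated, the stay's mid is 8 mm above the origin.
- vial: Bystander: small glass vial with cap, 22 mm diameter, 45 mm tall, upright on the base plate. Origin at its underside. Leave it.
- tape: Bystander: roll of paper tape, 50 mm diameter, 16 mm high, flat on the base plate. Origin at its underside. Leave it.
- vial_rack: Bystander: white rack of vials, 130 x 170 x 62 mm. Leave it.
- saline: Bystander: white bottle with red cap, 60 mm diameter, 150 mm tall. Leave it.
- sanitiser: Bystander: white pump bottle, 76 mm diameter, 221 mm tall. Leave it.
- wipes: Bystander: green pack of wipes, 130 x 220 x 60 mm. Leave it.
- tray: Bystander: empty white tray, 220 x 300 x 35 mm. Leave it.

How it is judged:
On the way:
1. the stay is lifted clear above the stud (z of lock_hole in the frame of stud above 0.022 m), for 0.1 s.
At the end, for the whole second after the job is handed in: the small square hole is over the stud (hole centre within 8 mm of the foot's centre seen from above), the stay lies fully down (hole within 2.5 mm of its level height: mid thickness less than 10.5 mm above the stud's origin) and at rest (under 0.02 m/s) (horizontal distance between lock_hole and stud below 0.008 m and z of lock_hole in the frame of stud below 0.0105 m and linear speed of stay below 0.02 m/s); the robot touches nothing.
It fails at once if the stay is forced against the stud: more than 40 N between them (contact force between stay and stud above 40 N).
It fails at once if a bystander is moved more than 30 mm or tipped over (distance of any of vial, tape, vial_rack, saline, sanitiser, wipes, tray from where it was at the start of the episode above 0.03 m or angle between any of vial, tape, vial_rack, saline, sanitiser, wipes, tray's own z axis and vertical above 0.5 rad).
It also fails if it takes over 72 s, if anything falls off the work surface, if the arm or the gripper's body presses on something with over 40 N, if the wrist force passes 120 N, or if a joint passes its speed limit or range.

## Working session

There is one attempt and no reset: what is moved stays moved. The work goes in short steps, Python scripts to look and compute and a shell command to move; the robot and the scene stay as the last step left them, time stands still between calls to the robot, and variables do not carry over. Pictures are saved under pics/ and viewed, at most 10 in all, crops included, and the job is handed in when it is done.

```bash
mkdir -p pics; python3 - <<'E'
from rig import ctrl,vision
import cv2
for n in("scene","top"):
    cv2.imwrite(f"pics/{n}0.png",vision.camera(n)); c=vision.get_calibration(n); print(n,{k:(v if not hasattr(v,'tolist') else v.tolist()) for k,v in c.items()})
s=ctrl.get_state(); print(s)
E
```

```text
scene {'fx': 445.6677512834338, 'fy': 445.6677512834338, 'cx': 260.31720459520164, 'cy': 196.80036601669866, 'cam_to_world': [[-0.8689814193741776, -0.3177950781506009, 0.3793119838413929, 1.0953782496941304], [0.49483769525145993, -0.5621452659952196, 0.6626676054232523, 1.0701931388204962], [0.002635932598340264, 0.7635437041993192, 0.6457507751733015, 1.0500944811224993], [0.0, 0.0, 0.0, 1.0]]}
top {'fx': 362.6633763974759, 'fy': 362.6633763974759, 'cx': 254.92802236463993, 'cy': 191.33220498610538, 'cam_to_world': [[-0.09287932949448022, 0.9704365744533907, -0.22276957852414306, 0.2665253243977624], [-0.995665982200964, -0.08945358077858583, 0.025442263532917005, 0.06662785374155128], [0.0047625665817034495, 0.2241671515834949, 0.9745390736704697, 1.3055190930746887], [0.0, 0.0, 0.0, 1.0]]}
{'time': 0.1, 'joint_pos': array([ 1.10942437,  0.4351756 ,  0.0249761 ,  1.5740273 , -0.01160714,
        1.13401183, -0.075119  ]), 'qd': array([-2.11657665e-04, -1.80248671e-03,  1.65201768e-03, -4.10934774e-03,
        5.86348602e-05,  2.07610922e-04, -2.09377669e-04]), 'tau': array([ 4.42917182e-03, -6.69120598e+01,  9.88923535e-01, -3.15147865e+01,
       -6.03231881e-02,  3.73354100e-02,  1.02445902e-04]), 'tcp_pos': array([ 0.21923492, -0.58477724,  0.22600143]), 'orientation': array([-3.14012131e+00,  1.28934276e-04,  3.58678118e-01]), 'force': array([ 0.0527206 , -0.59552899, -0.07561221]), 'moment': array([ 5.22027699e-03, -8.23627900e-05, -4.04360145e-02]), 'finger_force': 0.0, 'gripper_width': 0.09187986884784852}
```

View pics/top0.png

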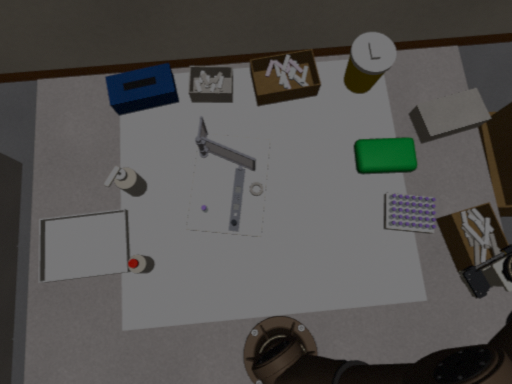

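View pics/scene0.png

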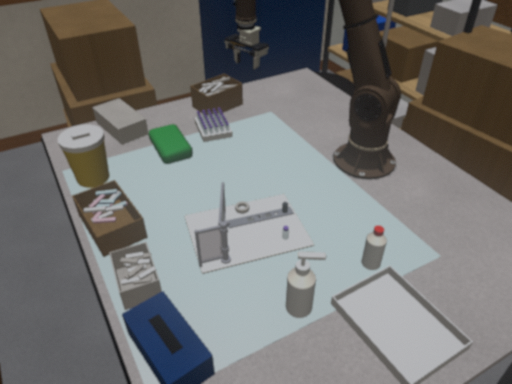

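The top view shows the plate around (190-270, 135-235), the stay from about (240,170) to (235,228), the vial at (205,208) and the tape at (257,189). The scene view shows the peg at (285,208). I'll enlarge both.

```bash
python3 - <<'E'
import cv2,numpy as np
a=cv2.imread("pics/top0.png")[110:245,180:280]; b=cv2.imread("pics/scene0.png")[175:275,180:320]
a=cv2.resize(a,None,fx=4,fy=4,interpolation=cv2.INTER_CUBIC)
b=cv2.resize(b,(392,280),interpolation=cv2.INTER_CUBIC)
c=np.zeros((540,800,3),np.uint8); c[:,:400]=a; c[:280,404:796]=b
cv2.imwrite("pics/c0.png",np.clip(c*1.5,0,255))
E
```

```text
[ WARN:0@0.038] global loadsave.cpp:1063 imwrite_ Unsupported depth image for selected encoder is fallbacked to CV_8U.
```

View pics/c0.png

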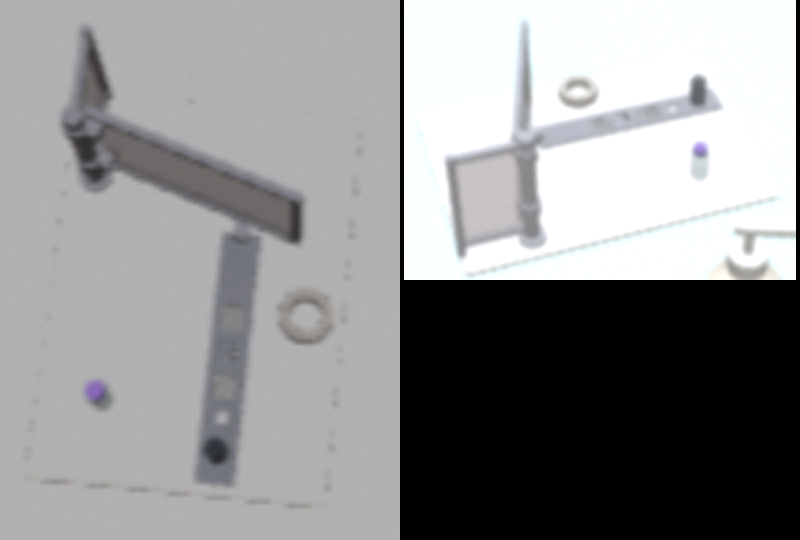

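```bash
cat > h.py <<'E'
import numpy as np
from rig import ctrl,vision
C={n:vision.get_calibration(n) for n in("top","scene")}
def proj(n,P):
    c=C[n];M=np.linalg.inv(np.array(c["cam_to_world"]));p=M[:3,:3]@np.asarray(P,float)+M[:3,3]
    return np.array([c["cx"]+c["fx"]*p[0]/-p[2],c["cy"]-c["fy"]*p[1]/-p[2]])
def ray(n,uv,z):
    c=C[n];M=np.array(c["cam_to_world"]);d=M[:3,:3]@np.array([(uv[0]-c["cx"])/c["fx"],-(uv[1]-c["cy"])/c["fy"],-1]);o=M[:3,3]
    return (o+d*(z-o[2])/d[2])[:2]
def rot(a):return np.array([[np.cos(a),-np.sin(a)],[np.sin(a),np.cos(a)]])
E
cat > fit.py <<'E'
from h import *
from scipy.optimize import least_squares,brentq
t=lambda x,y:(180+x/4,110+y/4); s=lambda x,y:(180+(x-404)/2.8,175+y/2.8)
F=[("top",t(28,481),-130,170,8),("top",t(326,506),-130,-100,8),("top",t(232,318),32,0,16),("top",t(224,386),-32,0,16),("top",t(221,417),-60,0,16),("top",t(216,450),-93,0,52),
("scene",s(698,78),-93,0,56),("scene",s(672,109),-60,0,16),("scene",s(469,272),240,170,8),("scene",s(778,196),-130,170,8)]
def r(p):return np.concatenate([proj(n,[*(p[:2]+rot(p[2])@[x/1e3,y/1e3]),z/1e3])-uv for n,uv,x,y,z in F])
o=least_squares(r,[.45,.1,0.1],loss="soft_l1");p=o.x;print("plate",p);print(r(p).reshape(-1,2).round(1))
W=lambda x,y:p[:2]+rot(p[2])@[x/1e3,y/1e3]
H=np.array([158,143.]);a=np.arctan2(-143,-46)
pv=lambda th:H+150.2*np.array([np.cos(a+th),np.sin(a+th)])
th=brentq(lambda q:np.hypot(*pv(q))-172,0,.9);P=pv(th);u=-P/np.hypot(*P)
print("theta",th,"pivot",P,"peg0",W(-93,0),"peg1 plate",u*33,"world",W(*(u*33)),"stay yaw0",p[2],"yaw1",p[2]+np.arctan2(-u[1],-u[0]),"stud",W(0,0))
R=rot(p[2]).T
for nm,uv,z in(("vial",t(96,391),.053),("tape",t(305,316),.016)):print(nm,R@(ray("top",uv,z)-p[:2])*1e3)
S=ctrl.get_state();print("tcp",S["tcp_pos"],S["orientation"])
y=S["orientation"][2];d=W(-93,0)-S["tcp_pos"][:2]
print("move tool xy",rot(-y)@d*[1,1],"(y tool flips)")
E
python3 fit.py
```

```text
plate [ 0.54265737  0.09970296 -0.18443717]
[[-0.7 -0.7]
 [-0.1 -0.1]
 [ 0.  -0.1]
 [ 0.2  0.1]
 [ 0.2 -0. ]
 [-0.1 -0.6]
 [ 0.4 -0.7]
 [ 0.3 -0.9]
 [-0.6  0.5]
 [ 1.3 -1.3]]
theta 0.4037329599833358 pivot [171.87494197  -6.55776805] peg0 [0.45123468 0.11675853] peg1 plate [-32.97600631   1.25817643] world [0.51047139 0.10698737] stay yaw0 -0.1844371723482629 yaw1 -0.22257297386161332 stud [0.54265737 0.09970296]
vial [-53.22099259 109.55858426]
tape [ 39.71669406 -66.20202323]
tcp [ 0.21923492 -0.58477724  0.22600143] [-3.14012131e+00  1.28934276e-04  3.58678118e-01]
move tool xy [0.46350054 0.57545076] (y tool flips)
```

```bash
R='{"linear": [[0.46,-0.57,0],[0.46,-0.57,0],[0.46,-0.57,0],[0.46,-0.57,0],[0.46,-0.57,0]],"spin":[31.1,31.1,31.1,31.1,31.1]}'; cat >> h.py <<'E'
def to(x,y,z,yaw):
    S=ctrl.get_state();t=S["tcp_pos"];w=S["orientation"][2];d=np.array([x,y])-t[:2]
    print("t",S["time"],"tool shift",[round(v,4) for v in(d@[np.cos(w),np.sin(w)],d@[np.sin(w),-np.cos(w)],t[2]-z)],"spin",round(np.degrees(w-yaw),2),"F",S["force"].round(2),"tcp",t.round(4),"w",S["gripper_width"])
E
python3 -m crank '{"linear": [[0.46,-0.57,0],[0.46,-0.57,0],[0.46,-0.57,0],[0.46,-0.57,0],[0.46,-0.57,0]],"spin":[31.1,31.1,31.1,31.1,31.1]}' 0.6
python3 -c "
from h import *
to(.4512,.1168,.1,-.1844)"
```

```text
time: 0.52
tcp_pos: [0.2845, -0.3875, 0.2264]
orientation: [-3.141, 0.0, -0.191]
force: [1.0, 0.9, -0.5]
gripper_width: 0.0634
finger_force: 0.0
t 0.5167 tool shift [np.float64(0.0677), np.float64(-0.5268), np.float64(0.1264)] spin -0.41 F [ 0.96  0.91 -0.53] tcp [ 0.2845 -0.3875  0.2264] w 0.06337892376462881
```

```bash

python3 -m crank '{"linear": [[0.067,-0.527,0],[0.067,-0.527,0],[0.067,-0.527,0],[0.067,-0.527,0],[0.067,-0.527,0]],"spin":[-0.4,-0.4,-0.4,-0.4,-0.4]}' 0.55 >/dev/null
python3 -c "
from h import *
to(.4512,.1168,.1,-.1844)"
```

```text
t 0.9333 tool shift [np.float64(0.0476), np.float64(-0.3192), np.float64(0.1268)] spin 0.41 F [ 1.61 -0.98 -0.2 ] tcp [ 0.348  -0.189   0.2268] w 0.05052332247047643
```

```bash

python3 -m crank '{"linear": [[0.047,-0.319,0.1],[0.047,-0.319,0.1],[0.047,-0.319,0.1],[0.047,-0.319,0.1],[0.047,-0.319,0.1]],"spin":[0,0,0,0,0]}' >/dev/null
python3 -c "
from h import *
to(.4512,.1168,.1,-.1844)"
```

```text
t 1.35 tool shift [np.float64(0.0185), np.float64(-0.1225), np.float64(0.0646)] spin 0.4 F [ 1.21 -1.17 -0.48] tcp [ 0.4114 -0.0005  0.1646] w 0.05048703724181337
```

```bash

python3 -m crank '{"linear": [[0.018,-0.119,0.065],[0.018,-0.119,0.065],[0.018,-0.119,0.065],[0.018,-0.119,0.065],[0.018,-0.119,0.065]],"spin":[0,0,0,0,0]}' >/dev/null
python3 - <<'E'
from h import *
import cv2
to(.4512,.1168,.028,-.1844)
a=vision.camera("top")[150:250,190:290];b=vision.camera("scene")[150:250,220:320]
cv2.imwrite("pics/c1.png",np.clip(cv2.resize(np.hstack([a,b]),None,fx=4,fy=4,interpolation=cv2.INTER_CUBIC)*1.4,0,255).astype(np.uint8))
E
```

```text
t 1.7667 tool shift [np.float64(0.0014), np.float64(-0.0019), np.float64(0.0703)] spin 0.72 F [ 0.72 -0.45  0.12] tcp [0.4495 0.1152 0.0983] w 0.05059655189395862
```

View pics/c1.png

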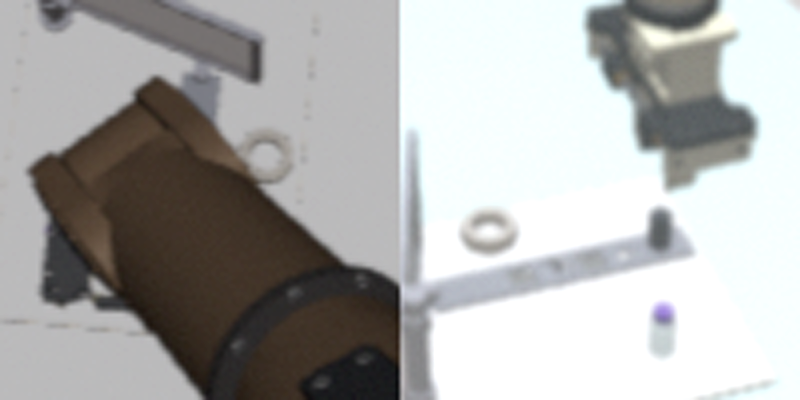

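The fingers sit above the peg, which is at (660,228) in the crop. The vial and tape are clear, and the pin shows in the slot near (560,262). I'll descend and grip.

```bash

python3 -m crank '{"linear": [[0.001,-0.002,0.03],[0.001,-0.002,0.055],[0.001,-0.002,0.07],[0.001,-0.002,0.07],[0.001,-0.002,0.07]],"spin":[0.6,0.6,0.6,0.6,0.6]}' 
python3 -m crank '{"linear": [[0,0,0],[0,0,0],[0,0,0],[0,0,0],[0,0,0]],"spin":[0,0,0,0,0]}' 0.1 15
python3 -c "
from h import *
to(.4512,.1168,.028,-.1844)"
```

```text
time: 2.28
tcp_pos: [0.4511, 0.1118, 0.0304]
orientation: [3.14, 0.001, -0.189]
force: [0.2, 0.1, 0.8]
gripper_width: 0.0502
finger_force: 0.0
time: 2.7
tcp_pos: [0.4517, 0.1134, 0.0306]
orientation: [-3.141, -0.001, -0.188]
force: [-0.2, -0.6, -0.4]
gripper_width: 0.0218
finger_force: 0.0
t 2.7 tool shift [np.float64(-0.0012), np.float64(-0.0032), np.float64(0.0026)] spin -0.19 F [-0.22 -0.64 -0.41] tcp [0.4517 0.1134 0.0306] w 0.021797583298086166
```

```bash

python3 -m crank '{"linear": [[0,0,0],[0,0,0],[0,0,0]],"spin":[0,0,0]}' 0 20
python3 -m crank '{"linear": [[0,0,-0.003],[0,0,-0.007],[0,0,-0.012],[0,0,-0.017],[0,0,-0.022]],"spin":[0,0,0,0,0]}' 
python3 -m crank '{"linear": [[0,0,-0.005],[0,0,-0.01],[0,0,-0.01],[0,0,-0.01]],"spin":[0,0,0,0]}' 

```

```text
time: 2.95
tcp_pos: [0.4517, 0.1134, 0.0301]
orientation: [-3.141, -0.0, -0.188]
force: [1.5, 0.7, 0.3]
gripper_width: 0.0192
finger_force: 20.0
time: 3.37
tcp_pos: [0.4514, 0.1134, 0.0526]
orientation: [3.142, -0.0, -0.188]
force: [1.4, -0.7, -2.1]
gripper_width: 0.0189
finger_force: 20.0
time: 3.7
tcp_pos: [0.4513, 0.1134, 0.0623]
orientation: [-3.142, -0.0, -0.188]
force: [-0.1, 0.0, -2.5]
gripper_width: 0.0196
finger_force: 20.0
```

```bash
cat >> h.py <<'E'
def W(x,y,p=(.54266,.0997,-.18444)):return np.array(p[:2])+rot(p[2])@[x/1e3,y/1e3]
E
python3 - <<'E'
from h import *
import cv2
now=np.mean([vision.camera("scene").astype(float) for _ in range(6)],0)
np.save("sc_now.npy",now)
def crop(im,n,P=(0,0),h=25,k=10):
    q=proj(n,[*W(*P),.02]);x,y=int(q[0])-h//1,int(q[1])-h+5
    c=im[y:y+40,x:x+40].astype(np.float32);c=cv2.resize(c,None,fx=k,fy=k,interpolation=cv2.INTER_CUBIC)
    lo,hi=np.percentile(c,2),np.percentile(c,98);c=np.clip((c-lo)/(hi-lo)*255,0,255).astype(np.uint8)
    f=lambda P,z:tuple(int(v) for v in (proj(n,[*W(*P),z])-[x,y]+.5)*k)
    cv2.circle(c,f((0,0),.012),2,(0,0,255),-1)
    for a,col in((0,(0,0,255)),(90,(0,255,0)),(180,(255,0,0)),(270,(0,255,255))):
        cv2.circle(c,f((5*np.cos(np.radians(a)),5*np.sin(np.radians(a))),.024),2,col,-1)
    return c
cv2.imwrite("pics/c2.png",np.hstack([crop(cv2.imread("pics/top0.png"),"top",h=20),crop(now,"scene",h=20)]))
E
```

```text
(no output)
```

View pics/c2.png

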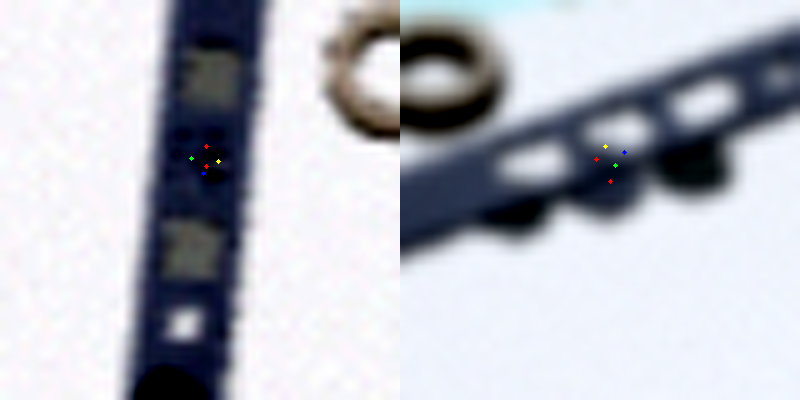

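The stay is lifted: white shows through the slots at (530-700, 160-100), with the foot at (607,195) below the strip. In the top crop the middle slot is dark around (201,163), so I'll read those pixels.

```bash
python3 - <<'E'
from h import *
import cv2
g=cv2.imread("pics/top0.png").sum(2)
q=proj("top",[*W(0,0),.012]);print(q)
x,y=int(q[0]),int(q[1]);print(x-7,y-8);print(g[y-8:y+9,x-7:x+8])
for a in range(0,360,45):print(a,proj("top",[*W(5*np.cos(np.radians(a)),5*np.sin(np.radians(a))),.024]).round(1),end=" ")
g=np.load("sc_now.npy").sum(2).astype(int);q=proj("scene",[*W(0,0),.012]);print(q);x,y=int(q[0]),int(q[1]);print(x-9,y-10);print(g[y-10:y+7,x-9:x+10])
E
```

```text
[237.15893065 198.18103941]
230 190
[[351 352 333 283 241 248 264 263 263 263 257 246 259 314 349]
 [354 350 323 274 249 253 257 260 262 263 255 247 274 325 351]
 [353 349 320 275 245 246 250 253 253 257 252 249 274 325 352]
 [352 348 312 261 243 243 242 244 242 244 244 250 292 338 351]
 [352 349 308 259 240 237 238 236 236 237 241 250 300 341 352]
 [352 346 301 250 231 222 232 229 218 231 240 251 312 349 353]
 [352 346 297 247 235 234 238 232 229 235 242 256 316 350 350]
 [352 337 288 250 226 232 231 217 210 225 241 263 318 351 353]
 [350 334 285 246 238 239 227 224 239 245 241 265 316 348 351]
 [349 332 284 238 235 240 239 223 205 225 239 266 323 349 353]
 [352 320 272 244 243 244 246 231 230 237 244 277 326 351 352]
 [350 312 262 245 239 239 242 237 235 240 244 271 324 349 354]
 [349 312 261 241 240 237 238 241 239 237 247 292 337 351 352]
 [348 310 259 237 241 236 239 240 236 239 247 292 337 350 353]
 [347 300 253 258 264 261 260 248 235 233 247 288 332 350 352]
 [343 297 250 250 260 264 266 267 258 248 246 308 346 353 351]
 [337 284 244 242 255 266 264 266 263 245 243 309 348 35
[... 861 characters left out ...]
 411 411 415 432 439 433 411 385 362 354 353
  357]
 [537 553 561 564 542 491 435 406 390 383 383 385 392 397 383 361 355 360
  363]
 [504 518 524 520 501 459 417 390 374 368 368 377 397 420 412 379 361 362
  363]
 [443 449 453 446 429 401 378 372 371 378 384 394 414 450 464 430 396 385
  381]
 [399 393 386 384 387 388 374 376 384 390 394 401 433 490 527 511 486 464
  460]
 [365 354 352 380 428 456 438 416 403 398 400 427 476 534 566 568 557 542
  537]
 [348 345 363 418 493 531 522 495 467 448 458 497 533 564 578 582 580 575
  575]
 [373 377 408 470 538 570 570 556 539 527 534 556 570 580 583 583 581 583
  581]
 [442 454 492 531 565 580 582 579 574 569 570 579 580 583 582 581 581 581
  582]]
```

```bash
cat >> h.py <<'E'
from scipy.optimize import brentq
H=np.array([158,143.]);A0=np.arctan2(-143,-46)
def target(q):
    "peg axis (plate mm) when the lock hole is at plate q, level"
    q=np.array(q,float);pv=lambda th:H+150.2*np.array([np.cos(A0+th),np.sin(A0+th)])
    th=brentq(lambda t:np.hypot(*(pv(t)-q))-172,0,.9);u=(q-pv(th))/172
    return q+33*u,u
E
python3 - <<'E'
from h import *
r=(rot(.18444)@(ray("top",(238.,198.),.024)-W(0,0)))*1e3;print("pin plate",r)
t,u=target(r);w=W(*t);print(t,w,"yaw",np.arctan2(-u[1],-u[0])-.18444)
to(*w,.0623,np.arctan2(-u[1],-u[0])-.18444)
E
```

```text
pin plate [-1.51760319 -3.72565488]
[-34.51272646  -3.15834495] [0.50815341 0.10292472] yaw -0.20163205692396774
t 4.0 tool shift [np.float64(0.0579), np.float64(-0.0004), np.float64(-0.0005)] spin 0.81 F [-0.8  -0.28 -1.44] tcp [0.4512 0.1134 0.0618] w 0.019242729272130263
```

```bash

python3 -m crank '{"linear": [[0.008,0,0],[0.02,0,0],[0.034,0,0],[0.048,0,0],[0.058,0,0]],"spin":[0.2,0.4,0.8,0.8,0.8]}' 
python3 -m crank '{"linear": [[0.004,0,0],[0.004,0,0.008],[0.003,0,0.014],[0.003,0,0.015],[0.003,0,0.015]],"spin":[0,0,0,0,0]}'
python3 - <<'E'
from h import *
import cv2
to(.5082,.1029,.042,-.2016)
b=np.mean([vision.camera("scene").astype(float) for _ in range(4)],0)[170:270,200:320]
cv2.imwrite("pics/c3.png",np.clip(cv2.resize(b,None,fx=6,fy=6,interpolation=cv2.INTER_CUBIC)*1.2,0,255).astype(np.uint8))
E
```

```text
time: 4.42
tcp_pos: [0.5095, 0.1016, 0.0617]
orientation: [3.141, 0.001, -0.203]
force: [-1.3, -1.7, -0.8]
gripper_width: 0.0193
finger_force: 20.0
time: 4.83
tcp_pos: [0.5105, 0.1024, 0.0465]
orientation: [3.141, 0.001, -0.2]
force: [-0.2, -0.7, -0.5]
gripper_width: 0.0193
finger_force: 20.0
t 4.8333 tool shift [np.float64(-0.0024), np.float64(-0.0), np.float64(0.0045)] spin 0.07 F [-0.25 -0.73 -0.51] tcp [0.5105 0.1024 0.0465] w 0.019307723687710974
```

View pics/c3.png

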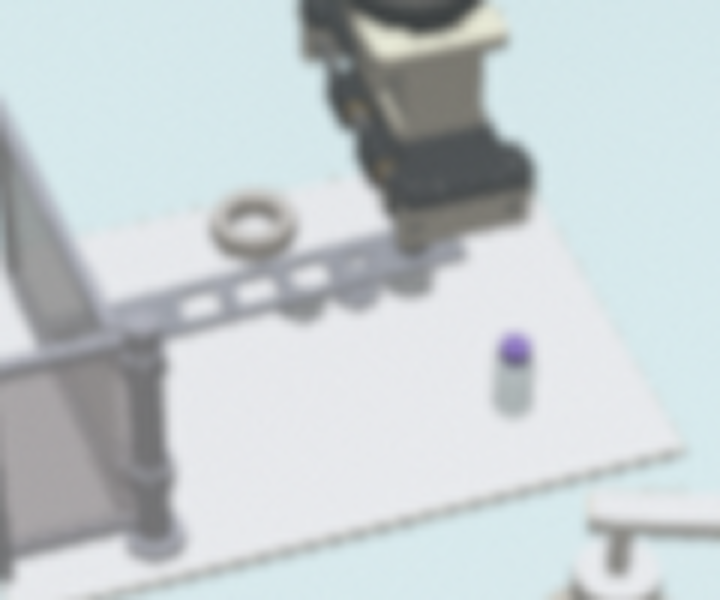

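The small hole at (355,265) is now above the foot at (358,298), and the wing has swung along with the stay. Next I descend gently and feel for contact.

```bash

python3 -m crank '{"linear": [[0,0,0.0015],[0,0,0.003],[0,0,0.0045],[0,0,0.0045]],"spin":[0,0,0,0]}' | grep -E "pos|force"
python3 -m crank '{"linear": [[0,0,0.001],[0,0,0.002],[0,0,0.002]],"spin":[0,0,0]}'| grep -E "pos|force"
python3 -m crank '{"linear": [[0,0,0.001],[0,0,0.002],[0,0,0.002]],"spin":[0,0,0]}'| grep -E "pos|force"
```

```text
tcp_pos: [0.511, 0.1021, 0.0422]
force: [-0.8, 1.7, -1.4]
finger_force: 20.0
tcp_pos: [0.5108, 0.1021, 0.0402]
force: [-2.0, 0.9, -0.6]
finger_force: 20.0
tcp_pos: [0.5106, 0.1021, 0.0382]
force: [-4.4, 1.5, -1.7]
finger_force: 20.0
```

```bash

python3 -m crank '{"linear": [[-0.0005,0,0.001],[-0.001,0,0.002],[-0.001,0,0.002]],"spin":[0,0,0]}'| grep -E "pos|force"
python3 -m crank '{"linear": [[-0.0005,0,0.001],[-0.001,0,0.002],[-0.001,0,0.002]],"spin":[0,0,0]}'| grep -E "pos|force"
```

```text
tcp_pos: [0.5104, 0.1022, 0.0364]
force: [-2.7, 0.9, -0.4]
finger_force: 20.0
tcp_pos: [0.51, 0.1023, 0.0345]
force: [-0.4, -0.1, -0.1]
finger_force: 20.0
```

```bash

python3 -m crank '{"linear": [[-0.0003,0,0.001],[-0.0005,0,0.002],[-0.0005,0,0.002]],"spin":[0,0,0]}'| grep -E "pos|force"
python3 -m crank '{"linear": [[-0.0003,0,0.001],[-0.0005,0,0.002],[-0.0005,0,0.002]],"spin":[0,0,0]}'| grep -E "pos|force"
```

```text
tcp_pos: [0.5094, 0.1024, 0.0325]
force: [0.5, 0.6, -0.3]
finger_force: 20.0
tcp_pos: [0.5086, 0.1026, 0.0305]
force: [0.9, 0.4, 0.2]
finger_force: 20.0
```

Down at level height with hardly any force. I'll do a gentle sideways test to confirm the pin holds the stay, then release.

```bash

python3 -m crank '{"linear": [[0,0.001,0],[0,0.002,0],[0,0.0025,0]],"spin":[0,0,0]}'| grep -E "pos|force"
python3 -m crank '{"linear": [[0,-0.0015,0],[0,-0.0025,0],[0,-0.0025,0]],"spin":[0,0,0]}'| grep -E "pos|force"
python3 -m crank '{"linear": [[0.001,0,0],[0.002,0,0],[0.0025,0,0]],"spin":[0,0,0]}'| grep -E "pos|force"
python3 -m crank '{"linear": [[-0.0015,0,0],[-0.0025,0,0],[-0.0025,0,0]],"spin":[0,0,0]}'| grep -E "pos|force"
```

```text
tcp_pos: [0.5082, 0.1006, 0.0307]
force: [1.2, 3.2, -0.6]
finger_force: 20.0
tcp_pos: [0.5084, 0.1026, 0.0306]
force: [0.9, -0.1, 1.8]
finger_force: 20.0
tcp_pos: [0.5095, 0.1021, 0.0302]
force: [-5.3, 2.0, 4.0]
finger_force: 20.0
tcp_pos: [0.5088, 0.1025, 0.0306]
force: [0.4, -0.2, 0.7]
finger_force: 20.0
```

Both directions are held, so the hole is on the pin. I'll release and retreat straight up, then check.

```bash

python3 -m crank '{"linear": [[0,0,0],[0,0,0],[0,0,0],[0,0,0],[0,0,0]],"spin":[0,0,0,0,0]}' 0.5 
python3 -m crank '{"linear": [[0,0,-0.01],[0,0,-0.03],[0,0,-0.06],[0,0,-0.09],[0,0,-0.12]],"spin":[0,0,0,0,0]}' >/dev/null
python3 -m crank '{"linear": [[-0.03,0,-0.03],[-0.06,0.03,-0.06],[-0.06,0.07,-0.06],[-0.06,0.11,-0.06],[-0.06,0.15,-0.06]],"spin":[0,0,0,0,0]}' >/dev/null
python3 -m crank '{"linear": [[0,0.04,0],[0,0.08,0],[0,0.12,0],[0,0.16,0],[0,0.20,0]],"spin":[0,0,0,0,0]}'
python3 - <<'E'
from h import *
import cv2
a=vision.camera("top")[140:240,180:280];b=np.mean([vision.camera("scene").astype(float) for _ in range(4)],0)[180:280,220:320]
cv2.imwrite("pics/c4.png",np.clip(cv2.resize(np.hstack([a,b]).astype(float),None,fx=4,fy=4,interpolation=cv2.INTER_CUBIC)*1.2,0,255).astype(np.uint8))
E
```

```text
time: 8.28
tcp_pos: [0.5084, 0.1026, 0.0305]
orientation: [3.142, 0.0, -0.202]
force: [-0.4, -0.9, 0.1]
gripper_width: 0.0445
finger_force: 0.0
time: 9.53
tcp_pos: [0.3791, -0.228, 0.2115]
orientation: [3.141, -0.001, -0.201]
force: [1.3, -0.2, -0.1]
gripper_width: 0.0462
finger_force: 0.0
```

View pics/c4.png

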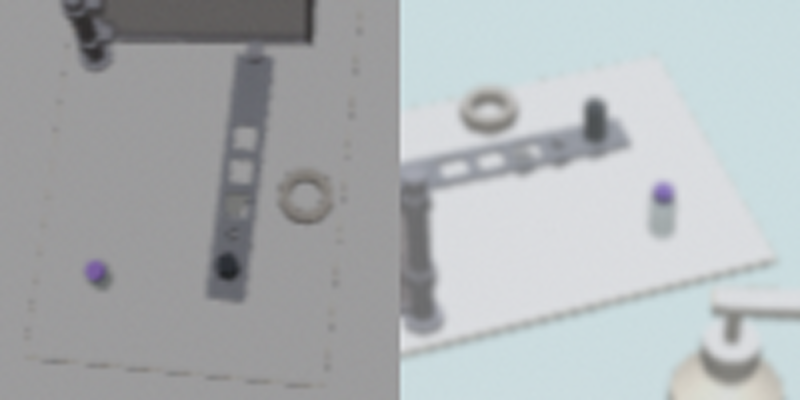

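The top crop shows the pin in the small hole at (233,233), but the scene crop hints at bulges under the strip near (522,168) and (560,160). I'll measure the stay's height.

```bash
python3 - <<'E'
from h import *
import cv2
b=np.mean([vision.camera("scene").astype(float) for _ in range(4)],0);s0=cv2.imread("pics/scene0.png").astype(float)
k=6
A=cv2.resize(s0[195:250,235:300],None,fx=k,fy=k,interpolation=cv2.INTER_CUBIC)
def draw(img,x0,y0,f,pts):
    for P in pts:
        q=(proj("scene",P)-[x0,y0]+.5)*f;cv2.circle(img,tuple(int(v) for v in q),2,(0,0,255),-1)
B=cv2.resize(b[195:250,235:300],None,fx=k,fy=k,interpolation=cv2.INTER_CUBIC)
# level prediction: peg axis at TCP (0.5084,.1026), yaw ~-.2016 ; top .056, strip end/edges at z .018
c=np.array([.5084,.1026]);u=np.array([np.cos(-.2016),np.sin(-.2016)]);n=np.array([-u[1],u[0]])
pts=[[*(c),.056]]+[[*(c+u*d+n*e),.018] for d in(-.022,.033,.061,.093) for e in(-.018,.018)]
draw(B,235,195,k,pts)
c=np.array([.4515,.1140]);pts=[[*(c),.056]]+[[*(c+u*d+n*e),.018] for d in(-.022,.033,.061,.093) for e in(-.018,.018)]
draw(A,235,195,k,pts)
cv2.imwrite("pics/c5.png",np.clip(np.hstack([A,B]),0,255).astype(np.uint8))
E
```

```text
(no output)
```

View pics/c5.png

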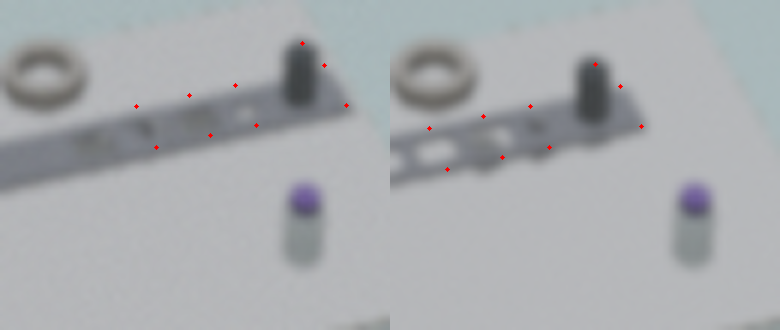

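The picture is ambiguous: the peg top may be up to about 3 mm high. I'll settle it by touching the peg top lightly with shut fingers; at level it should be at z = 0.056.

```bash

python3 -m crank '{"linear": [[0,-0.04,0],[0,-0.08,0],[0,-0.12,0],[0,-0.16,0],[0,-0.20,0]],"spin":[0,0,0,0,0]}' 0 >/dev/null
python3 -m crank '{"linear": [[0.01,-0.04,0],[0.03,-0.08,0],[0.05,-0.12,0.03],[0.06,-0.15,0.06],[0.06,-0.15,0.09]],"spin":[0,0,0,0,0]}' >/dev/null
python3 -c "
from h import *
to(.5084,.1026,.060,-.2016)"
```

```text
t 10.8167 tool shift [np.float64(-0.0024), np.float64(0.0092), np.float64(0.0629)] spin 0.31 F [ 0.99 -0.35 -0.26] tcp [0.5125 0.1111 0.1229] w 0.0006538594727125713
```

```bash

python3 -m crank '{"linear": [[-0.002,0.008,0.02],[-0.002,0.008,0.04],[-0.002,0.008,0.052],[-0.002,0.008,0.058],[-0.002,0.008,0.058]],"spin":[0.3,0.3,0.3,0.3,0.3]}'|grep -E "pos|force:"
for i in 1; do python3 -m crank '{"linear": [[0,0,0.001],[0,0,0.002],[0,0,0.002]],"spin":[0,0,0]}'|grep -E "pos|force:"; done
python3 -m crank '{"linear": [[0,0,0.001],[0,0,0.001]],"spin":[0,0]}'|grep -E "pos|force:"
python3 -m crank '{"linear": [[0,0,0.001],[0,0,0.001]],"spin":[0,0]}'|grep -E "pos|force:"
```

```text
tcp_pos: [0.5041, 0.0976, 0.0623]
force: [0.5, 0.1, -0.4]
finger_force: 0.0
tcp_pos: [0.5057, 0.0971, 0.0622]
force: [0.3, -0.0, 0.5]
finger_force: 0.0
tcp_pos: [0.5054, 0.0969, 0.0608]
force: [0.1, -0.1, -0.1]
finger_force: 0.0
tcp_pos: [0.5052, 0.0969, 0.0594]
force: [-0.9, 0.0, 0.6]
finger_force: 0.0
```

```bash

python3 -m crank '{"linear": [[0.001,-0.003,0],[0.002,-0.006,0],[0.002,-0.006,0],[0.002,-0.006,0.001],[0.002,-0.006,0.001]],"spin":[0,0,0,0,0]}'|grep -E "pos|force:"
python3 -m crank '{"linear": [[0,0,0.001],[0,0,0.001],[0,0,0.001]],"spin":[0,0,0]}'|grep -E "pos|force:"
python3 -m crank '{"linear": [[0,0,0.001],[0,0,0.001],[0,0,0.001]],"spin":[0,0,0]}'|grep -E "pos|force:"
```

```text
tcp_pos: [0.5082, 0.1024, 0.0582]
force: [0.1, 0.1, -0.5]
finger_force: 0.0
tcp_pos: [0.5082, 0.1022, 0.0572]
force: [0.1, -0.6, -0.3]
finger_force: 0.0
tcp_pos: [0.5082, 0.1023, 0.0563]
force: [0.1, 0.2, 1.0]
finger_force: 0.0
```

```bash

python3 -m crank '{"linear": [[0,0,0.0008],[0,0,0.0008],[0,0,0.0008]],"spin":[0,0,0]}'|grep -E "pos|force:"
python3 -m crank '{"linear": [[0,0,-0.02],[0,0,-0.05],[0,0,-0.09],[0,0,-0.12],[0,0,-0.12]],"spin":[0,0,0,0,0]}'|grep -E "pos|force:"
python3 -m crank '{"linear": [[0,0,0],[0,0,0],[0,0,0]],"spin":[0,0,0]}'|grep -E "pos|force:"
```

```text
tcp_pos: [0.5083, 0.1023, 0.0555]
force: [1.1, -0.7, -0.4]
finger_force: 0.0
tcp_pos: [0.5115, 0.1037, 0.1816]
force: [2.0, 0.1, 0.3]
finger_force: 0.0
tcp_pos: [0.5075, 0.102, 0.1744]
force: [-0.1, -0.7, 0.7]
finger_force: 0.0
```

```bash
python3 -c "
from rig import order
print(order.hand_in())"
```

```text
the job is handed in; nothing more can be done
None
```

The stay was lifted off the stud, the wing swung with it, and the small square hole now sits over the pin with the stay released; I handed the job in, but it returned no verdict. A sideways test before release showed the pin holding the stay both ways, and lowering shut fingers over the peg afterwards met nothing down to level height, so the stay should be flat.

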